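# Show which strut goes where on the half-built box

## Robot

A 6-joint arm with a two-finger parallel gripper is mounted at the origin on the work surface. World frame = base frame: x ahead of the robot, y to its left, z up, the work surface at z = 0. Lengths are in m, angles in rad, forces in N, time in s.
With the tool pointing down it reaches from about 0.35 to 0.975 m from the base axis. Payload 4.9 kg.
Tool frame: the origin (TCP) lies on the centre line of the jaws, within the pads' length; the fingertips stand 22 mm ahead of it and the grasp point (between the pads) lies 3 mm ahead of it (manip.tcp_to_tips is the distance from the TCP to the fingertips, in m); z points along the fingers, x is the direction in which the jaws open and shut, and the axes are right-handed (so a half turn about z gives the same grasp; the last joint's range is limited). The gripper opens to 85 mm and grips with 20 to 120 N. Pads are 22 mm wide; open, the fingers measure 114 mm over their backs; the gripper's body (76 mm by 85 mm) begins 54 mm behind the grasp point. The pads swing forward as they close: fully open they stand 13 mm farther back than shut.
Start: joints at [1.113, 0.053, 1.613, -0, 1.476, -0.119], TCP at [0.208, 0.589, 0.253] pointing down, gripper open.
Joint ranges: [-3.01, 3.01], [-1.01, 2.22], [0.06, 2.58], [-1.02, 4.17], [0.09, 2.62], [-3.14, 3.14]. Speed limits (rad/s): [2.57, 2.57, 3.14, 3.14, 3.14, 3.14].

## Interface

Orientations are given as a unit quaternion [w, x, y, z].
In Python, from plant import manip gives the robot as it stands.
- The arm moves only by the shell command python3 -m pendant 'ROWS'. ROWS is a JSON object of lists of equal length, an entry for each row: "linear": the shift along the tool's x, y, z in cm, a list of three; "rotation": the turn, a rotation vector about the tool's x, y, z in degrees, a list of three; "grip": the closure, from 0 (fully open) to 1 (shut). A call has exactly 10 rows; each row is the pose to reach, as a shift and turn from the pose commanded when the call began, along the tool's axes at that moment; what a row does not reach only later rows make up. A row lasts 1/12 s, in which the tool goes at most 41.7 mm and 7.16 degrees, less where a joint would pass 70% of its speed; a pose out of reach is approached as far as the arm can. A call with a gripper value outside its range is refused whole. The fingers move at their own pace and stop on an object; the grip force is fixed at half the most. Time passes only in rows, so rows that repeat a pose let the fingers close, or fill a call up. It gives the time, the measured TCP pose, the force and the opening at its end, in the units of the state.
- manip.state(): the state, without advancing time (a new reading comes with each control period).
- manip.grab_frame(name): name is "scene" or "top" or "wrist"; returns the picture (480x640x3 uint8, red, green, blue); there is no depth.
- manip.calibration(name): a dict with "fx", "fy", "cx", "cy" (pixels), "cam_to_world" (4x4, takes a point from camera to world coordinates). Camera axes: x right, y up, looking along -z (the intrinsics and any distortion apply to the point x, -y, -z); pixel columns grow to the right and rows downward; lengths in m; the calibration is good to about 2 mm. A picture is of the moment at which its call begins: read the wrist's pose just before it. calibration takes no time and is no camera call; for the wrist camera it gives the pose at the moment of the call.
- manip.job_done(): hands the job in, once; it reports no verdict.
The state is a dict: "time": time; "joint_pos": joint angles; "joint_vel": joint speeds; "joint_efforts": joint torques, N m; "tool_pos": TCP position; "tool_rot": TCP orientation; "contact_force": force on the tool from outside, world axes, zero at the start; "ft_torque": the same for the moment, N m; "gripper_width": opening from 0.0 (shut) to 1.0 (fully open).
Only numpy, scipy, OpenCV 4.12 (cv2) and the standard library are available. Lean on these libraries where they do the work, as an engineer would, in place of code of your own. Each camera call takes 0.05 s, during which the arm holds its last target. There are 200 camera calls.

## Task

Show the classmate who is gluing the plywood box what comes next, by pointing only: bring the fingertips about three centimetres above the middle of the shortest of the three loose struts lying on the cutting mat and dwell there for two seconds, then likewise point down at the empty slot in the half-built box's base panel, the one corner without a standing strut, and dwell there for two seconds. Touch and move nothing, and do not bring the hand low over either of the other two loose struts, even in passing. Finish with the fingers raised at least 15 cm above the table.

Things in the scene. Friction and masses are not known exactly. Their poses are not given: they have to be found in the camera images.
- strut_short: the shortest loose strut: flat bone-shaped plywood piece, 80 mm long (its x), 32 mm wide at the ends and 22 mm at the waist (its y), 6 mm thick, lying flat on the 3 mm cutting mat; origin at the centre of its underside, z up
- strut_medium: the middle-sized loose strut, same shape and plywood, 120 mm long; origin and axes likewise
- strut_long: the longest loose strut, same shape and plywood, 160 mm long; origin and axes likewise. The three lie side by side about 75 mm apart, roughly lengthwise away from the robot, in any order
- base: half-built plywood box standing loose on the mat: base panel 190 mm (its x) by 150 mm (its y), 6 mm thick, with short tabs round its edges, and three bone-shaped struts 32 mm wide standing at the corners (x, y in mm) (-75,-55), (-75,55) and (75,-55), their tops 86 mm above the panel's underside. Origin at the centre of the panel's underside, z up; it can be turned any way and stands to the left or the right of the loose struts
- empty_slot (a point): centre of the empty slot (10 mm by 30 mm, dark) at the panel's fourth corner, on the panel's top face, at (75, 55, 6) mm in the base's frame
- pencil_case: bystander: grey fabric-look pencil case, 190 x 85 x 55 mm, on the mat on the side opposite the half-built box; origin at the centre of its underside
- pen_pot: bystander: black square pen pot 75 x 75 x 95 mm with pens reaching to 145 mm, at the far edge of the mat; origin at the centre of its underside
- glue: bystander: white glue bottle, 48 mm across and 130 mm tall, at the far edge of the mat; origin at the centre of its underside
There are look-alikes about, which are no part of the job. What is shaped like the strut_short but red is not meant.

How it is judged:
On the way, in this order (a step that is already met when the one before it is completed fails the run):
1. the hand points down at the shortest loose strut, just above it, and dwells there (x of the grasp point in the frame of strut_short between -0.042 and 0.042 m and y of the grasp point in the frame of strut_short between -0.024 and 0.024 m and z of the grasp point in the frame of strut_short below 0.09 m), for 1.5 s.
2. the hand points down at the empty slot, just above it, and dwells there (horizontal distance between the grasp point and empty_slot below 0.028 m and z of the grasp point in the frame of empty_slot below 0.085 m), for 1.5 s.
At the end, for the whole second after the job is handed in: After 1.5 s pointing over the short strut and then 1.5 s over the empty slot (within 28 mm sideways, grasp point under 85 mm above it), the grasp point is over 145 mm above the table and every strut, the box and the bystanders are level, at rest, within 5 mm of where they began (height (world z) of the grasp point above 0.145 m and distance of each of strut_short, strut_medium, strut_long, base, pencil_case, pen_pot, glue from where it was at the start of the episode below 0.005 m and linear speed of each of strut_short, strut_medium, strut_long, base, pencil_case, pen_pot, glue below 0.02 m/s and angle between each of strut_short, strut_medium, strut_long, base, pencil_case, pen_pot, glue's own z axis and vertical below 0.05 rad); the robot touches nothing.
It fails at once if the fingers or the arm touch anything (over 0.5 N) (contact force between any of the fingers, the arm and anything else above 0.5 N).
It fails at once if anything is shifted, lifted or carried (over 8 mm) (distance of any of strut_short, strut_medium, strut_long, base, pencil_case, pen_pot, glue from where it was at the start of the episode above 0.008 m).
It fails at once if the hand comes down over the medium or the long strut as if pointing at it ((x of the grasp point in the frame of strut_medium between -0.055 and 0.055 m and y of the grasp point in the frame of strut_medium between -0.014 and 0.014 m and z of the grasp point in the frame of strut_medium below 0.075 m) or (x of the grasp point in the frame of strut_long between -0.075 and 0.075 m and y of the grasp point in the frame of strut_long between -0.014 and 0.014 m and z of the grasp point in the frame of strut_long below 0.075 m)).
It also fails if it takes over 42 s, if anything falls off the work surface, if the arm or the gripper's body presses on something with over 40 N, if the wrist force passes 120 N, or if a joint passes its speed limit or range.

## Working session

There is one attempt and no reset: what is moved stays moved. The work goes in short steps, Python scripts to look and compute and a shell command to move; the robot and the scene stay as the last step left them, time stands still between calls to the robot, and variables do not carry over. Pictures are saved under pics/ and viewed, about 8 in all and at most 12, crops included, and the job is handed in when it is done.

```bash
mkdir -p pics; python3 - <<'E'
from plant import manip
import cv2
for n in ("top","scene"):
    cv2.imwrite(f"pics/{n}0.png",manip.grab_frame(n)[:,:,::-1])
    c=manip.calibration(n);print(n,c)
print(manip.state())
E
```

```text
top {'fx': 452.9025825852263, 'fy': 452.9025825852263, 'cx': 321.6748015051449, 'cy': 239.4694739412206, 'cam_to_world': array([[-0.02327602,  0.99276154, -0.11782505,  0.38185766],
       [-0.99972575, -0.0228095 ,  0.00530652, -0.03423835],
       [ 0.00258058,  0.11791625,  0.99302019,  0.91650341],
       [ 0.        ,  0.        ,  0.        ,  1.        ]])}
scene {'fx': 604.8295984272033, 'fy': 604.8295984272033, 'cx': 315.70118191022436, 'cy': 241.40802326011396, 'cam_to_world': array([[ 0.65296176, -0.57943766,  0.4877427 ,  1.08997153],
       [ 0.75714607,  0.48301129, -0.43980668, -0.58635038],
       [ 0.01925532,  0.65646941,  0.75410685,  0.96806451],
       [ 0.        ,  0.        ,  0.        ,  1.        ]])}
{'time': 0.1, 'joint_pos': array([ 1.11299631e+00,  5.33222714e-02,  1.61412216e+00,  1.29374358e-06,
        1.47594201e+00, -1.19005154e-01]), 'joint_vel': array([ 0.00020505, -0.00259291, -0.00175172,  0.00185533, -0.00149973,
       -0.00037301]), 'joint_efforts': array([ 1.38789542e-04, -3.94904280e+01, -3.71363640e+01, -1.22850406e-04,
        3.86977452e-03, -9.53107161e-06]), 'tool_pos': array([0.20750187, 0.58902579, 0.25218703]), 'tool_rot': array([ 4.27061999e-04,  8.16195366e-01,  5.77775320e-01, -7.88695406e-04]), 'contact_force': array([ 0.63163928, -0.09074948,  0.35669391]), 'ft_torque': array([ 0.01988433, -0.01282319, -0.01913235]), 'gripper_width': 0.9980375719168977}
```

View pics/top0.png

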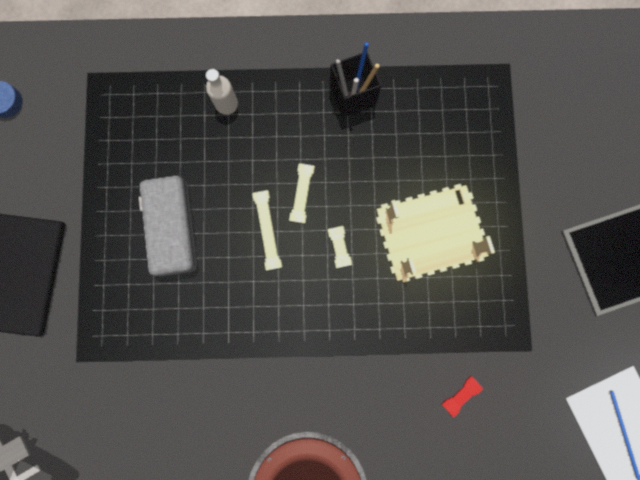

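View pics/scene0.png

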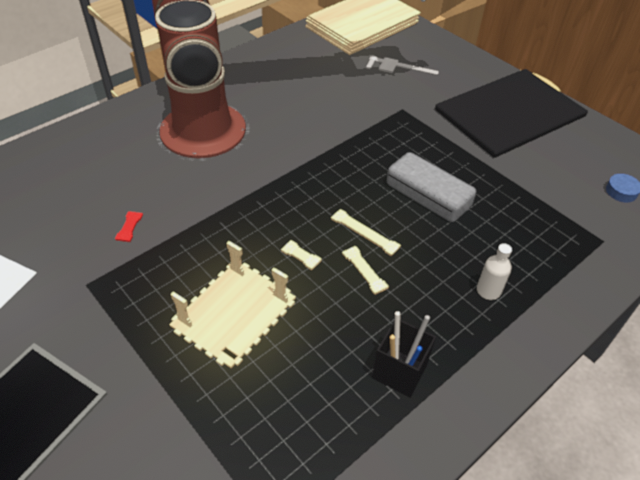

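The short strut is near (340,247) in the top view. The long one is at (267,230), the medium at (302,193), and the dark empty slot at (460,197), which agrees with (230,353) in the scene view. Next I'll measure them.

```bash
cat > h.py <<'E'
import numpy as np,cv2
from scipy.spatial.transform import Rotation as R
def ray(c,u,v,z):
    T=c['cam_to_world'];d=T[:3,:3]@np.array([(u-c['cx'])/c['fx'],-(v-c['cy'])/c['fy'],-1]);o=T[:3,3]
    return o+d*(z-o[2])/d[2]
def delta(s,p):  # cm in tool axes
    q=s['tool_rot'];return R.from_quat([*q[1:],q[0]]).inv().apply(np.array(p)-s['tool_pos'])*100
E
python3 - <<'E'
from plant import manip
from h import *
for n in("top","scene"):
    im=cv2.imread(f"pics/{n}0.png");c=manip.calibration(n)
    hsv=cv2.cvtColor(im,cv2.COLOR_BGR2HSV)
    m=cv2.inRange(hsv,(18,30,110),(45,255,255))
    cs,_=cv2.findContours(m,cv2.RETR_EXTERNAL,cv2.CHAIN_APPROX_NONE)
    for k in cs:
        if cv2.contourArea(k)<150: continue
        P=np.array([ray(c,*p[0],.009)[:2] for p in k],np.float32)
        r=cv2.minAreaRect(P*1000); print(n,cv2.boundingRect(k),np.round(r[0]),np.round(r[1]),round(r[2]))
    x0,y0,x1,y1=(450,183,475,210) if n=="top" else (215,340,245,365)
    sub=im[y0:y1,x0:x1];print(sub.max(2)[::2,::2])
print(ray(manip.calibration("top"),460,197,.009),ray(manip.calibration("scene"),230,353,.009))
E
```

```text
top (327, 225, 26, 44) [475. -75.] [83. 36.] 11
top (252, 190, 31, 81) [513.  72.] [163.  36.] 10
top (375, 183, 120, 99) [ 502. -266.] [168. 215.] 14
top (289, 163, 26, 61) [587.   0.] [ 36. 124.] 80
[[ 63  65  68  69 103 103  67  64  64  58  74  67  59]
 [ 64  69 138 197 210 192 121 146 121  64  67  66  56]
 [ 72  80 167 218 220 218 212 217 186  75  71  72  58]
 [167 197 212 206 197 210 221 222 212 112  68  70  57]
 [218 220 207 107  76 178 219 220 219 156  98  82  65]
 [220 220 213 117  64 146 215 219 220 213 204 128  63]
 [222 222 218 156  62 101 206 221 221 221 221 167  64]
 [220 220 220 186  75  73 181 218 220 222 221 195  85]
 [222 221 220 211 112  67 149 216 220 222 193 117  68]
 [221 222 222 219 157  66 108 206 221 219 207 108  74]
 [221 222 220 221 184  95 114 199 218 220 215 146 101]
 [220 221 219 219 218 208 212 219 220 219 219 213 202]
 [219 220 220 220 221 220 219 219 220 221 220 220 218]
 [220 220 220 220 220 220 220 220 220 219 220 220 220]]
scene (342, 246, 47, 48) [589.   1.] [ 37. 127.] 79
scene (169, 241, 127, 127) [ 478. -253.] [210. 233.] 13
scene (281, 240, 41,
[... 641 characters left out ...]
234 234 235 236 221 235 237 236 236 236 236 236 236 235]
 [234 234 234 234 211 133 188 234 238 236 236 236 236 235 235]
 [234 234 234 213 126  60  71 154 222 237 237 236 235 235 235]
 [234 234 235 234 200 106  60  62 110 194 233 236 235 236 218]
 [234 235 234 235 239 226 154  67  58  80 164 223 237 229 150]
 [186 226 235 236 236 238 236 193  99  55  68 189 228 165  74]
 [ 95 194 236 235 236 236 237 238 224 134 180 236 232 176  70]
 [112 226 238 236 236 236 236 236 236 232 235 236 235 188  78]
 [ 72 155 214 238 206 223 237 235 235 231 226 236 194  97  64]
 [ 64  72 131 185 130 124 202 233 234 186 131 174 110  63  66]]
[ 0.57036377 -0.32353419  0.009     ] [ 0.57288373 -0.32045656  0.009     ]
```

```bash
python3 - <<'E'
from plant import manip
from h import *
s=manip.state()
print(delta(s,[.4755,-.0745,.20]), delta(s,[.4755,-.0745,.064]), delta(s,[.36,.25,.22]))
E
```

```text
[-53.66451212  47.3298619    5.3041452 ] [-53.64029118  47.33277564  18.90412332] [-26.90135744  25.65119472   3.26112261]
```

```bash
python3 -m pendant '{"linear":[[-2.7,2.4,0.5],[-5.4,4.7,1],[-8,7.1,1.5],[-10.7,9.5,2],[-13.4,11.8,2.5],[-16.1,14.2,3],[-18.8,16.6,3.5],[-21.5,18.9,4],[-24.1,21.3,4.5],[-26.8,23.7,5]],"rotation":[[0,0,0],[0,0,0],[0,0,0],[0,0,0],[0,0,0],[0,0,0],[0,0,0],[0,0,0],[0,0,0],[0,0,0]],"grip":[1,1,1,1,1,1,1,1,1,1]}'
python3 -m pendant '{"linear":[[-2.7,2.4,0],[-5.4,4.7,0],[-8,7.1,0],[-10.7,9.5,0],[-13.4,11.8,0],[-16.1,14.2,0],[-18.8,16.6,0],[-21.5,18.9,0],[-24.1,21.3,0],[-26.8,23.7,0]],"rotation":[[0,0,0],[0,0,0],[0,0,0],[0,0,0],[0,0,0],[0,0,0],[0,0,0],[0,0,0],[0,0,0],[0,0,0]],"grip":[1,1,1,1,1,1,1,1,1,1]}'
python3 - <<'E'
from plant import manip
from h import *
c=manip.calibration("wrist");cv2.imwrite("pics/w1.png",manip.grab_frame("wrist")[:,:,::-1])
s=manip.state();print(s['time'],s['tool_pos'],s['tool_rot'],s['gripper_width'],delta(s,[.4755,-.0745,.064]))
im=cv2.imread("pics/w1.png");m=cv2.inRange(cv2.cvtColor(im,cv2.COLOR_BGR2HSV),(18,30,110),(45,255,255))
for k in cv2.findContours(m,cv2.RETR_EXTERNAL,cv2.CHAIN_APPROX_NONE)[0]:
    if cv2.contourArea(k)>400:
        r=cv2.minAreaRect(np.array([ray(c,*p[0],.009)[:2]*1000 for p in k],np.float32));print(cv2.boundingRect(k),r)
E
```

```text
time: 0.93
tool_pos: [0.3421, 0.2563, 0.2027]
tool_rot: [-0.0, 0.816, 0.578, -0.0]
contact_force: [0.2, 0.5, -0.4]
gripper_width: -0.0
time: 1.77
tool_pos: [0.4767, -0.0754, 0.2029]
tool_rot: [-0.0, 0.816, 0.578, -0.0]
contact_force: [0.2, 0.6, 1.2]
gripper_width: -0.002
1.8167 [ 0.47850364 -0.08031192  0.2032577 ] [ 2.20464532e-03  8.17435512e-01  5.76015432e-01 -7.38858105e-04] 0.0020421884626644466 [ 0.49845713 -0.51671118 13.92262999]
(419, 237, 47, 126) ((586.589599609375, -2.3763771057128906), (33.135562896728516, 121.84197998046875), 79.6227035522461)
(0, 180, 267, 230) ((500.79559326171875, -269.76849365234375), (163.80816650390625, 216.40994262695312), 13.695334434509277)
(279, 162, 83, 102) ((474.9240417480469, -76.67410278320312), (80.85316467285156, 32.95553207397461), 11.332345962524414)
(448, 98, 111, 190) ((512.8768310546875, 69.13319396972656), (160.84230041503906, 33.5402717590332), 9.563339233398438)
```

View pics/w1.png

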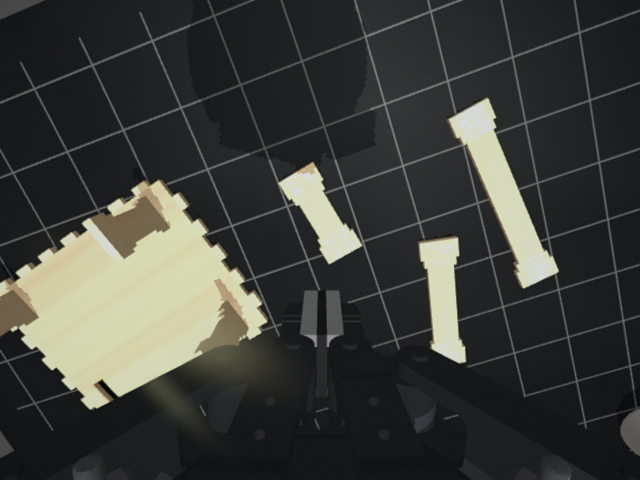

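The wrist view shows the short strut at about (320,213) and confirms its position to about 2 mm. I'll descend and dwell.

```bash
python3 -m pendant '{"linear":[[0,0,1],[0,0,2.5],[0,0,4.5],[0,0,6.5],[0,0,8.5],[0,0,10.5],[0,0,12],[0,0,13],[0,0,13.6],[0,0,13.8]],"rotation":[[0,0,0],[0,0,0],[0,0,0],[0,0,0],[0,0,0],[0,0,0],[0,0,0],[0,0,0],[0,0,0],[0,0,0]],"grip":[1,1,1,1,1,1,1,1,1,1]}'
for i in 1 2 3; do python3 -m pendant '{"linear":[[0,0,0],[0,0,0],[0,0,0],[0,0,0],[0,0,0],[0,0,0],[0,0,0],[0,0,0],[0,0,0],[0,0,0]],"rotation":[[0,0,0],[0,0,0],[0,0,0],[0,0,0],[0,0,0],[0,0,0],[0,0,0],[0,0,0],[0,0,0],[0,0,0]],"grip":[1,1,1,1,1,1,1,1,1,1]}'; done
python3 - <<'E'
from plant import manip
from h import *
s=manip.state()
print(delta(s,[.5715,-.322,.20]))
cv2.imwrite("pics/s1.png",manip.grab_frame("scene")[:,:,::-1])
E
```

```text
time: 2.65
tool_pos: [0.4756, -0.0728, 0.0639]
tool_rot: [-0.001, 0.816, 0.578, -0.001]
contact_force: [0.0, -0.0, -0.1]
gripper_width: 0.001
time: 3.48
tool_pos: [0.4766, -0.0736, 0.0653]
tool_rot: [-0.0, 0.816, 0.578, -0.0]
contact_force: [0.2, -0.3, -0.0]
gripper_width: 0.0
time: 4.32
tool_pos: [0.4766, -0.0736, 0.0653]
tool_rot: [0.0, 0.816, 0.578, 0.0]
contact_force: [-0.4, 0.5, -0.2]
gripper_width: -0.003
time: 5.15
tool_pos: [0.4766, -0.0736, 0.0653]
tool_rot: [-0.0, 0.816, 0.578, -0.0]
contact_force: [0.3, 0.2, -0.4]
gripper_width: -0.001
[-20.27382547  17.20387774 -13.47143849]
```

View pics/s1.png

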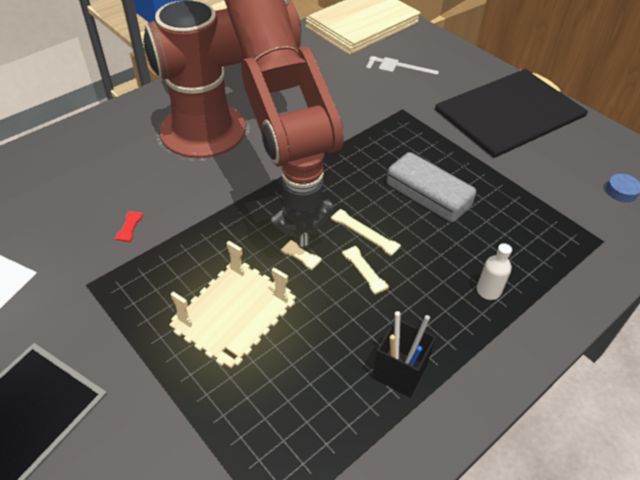

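The fingertips hover over the short strut, at about (303,245) in the scene view, and everything else is unmoved. Next I rise and cross to the slot.

```bash
python3 -m pendant '{"linear":[[0,0,-1.5],[0,0,-3],[0,0,-4.5],[0,0,-6],[0,0,-7.5],[0,0,-9],[0,0,-10.5],[0,0,-12],[0,0,-13],[0,0,-13.5]],"rotation":[[0,0,0],[0,0,0],[0,0,0],[0,0,0],[0,0,0],[0,0,0],[0,0,0],[0,0,0],[0,0,0],[0,0,0]],"grip":[1,1,1,1,1,1,1,1,1,1]}'
python3 -m pendant '{"linear":[[-1.5,1.3,0],[-4,3.4,0],[-6.5,5.5,0],[-9,7.6,0],[-11.5,9.8,0],[-14,11.9,0],[-16.5,14,0],[-18.5,15.7,0],[-19.8,16.8,0],[-20.3,17.2,0]],"rotation":[[0,0,0],[0,0,0],[0,0,0],[0,0,0],[0,0,0],[0,0,0],[0,0,0],[0,0,0],[0,0,0],[0,0,0]],"grip":[1,1,1,1,1,1,1,1,1,1]}'
python3 -m pendant '{"linear":[[0,0,0],[0,0,0],[0,0,0],[0,0,0],[0,0,0],[0,0,0],[0,0,0],[0,0,0],[0,0,0],[0,0,0]],"rotation":[[0,0,0],[0,0,0],[0,0,0],[0,0,0],[0,0,0],[0,0,0],[0,0,0],[0,0,0],[0,0,0],[0,0,0]],"grip":[1,1,1,1,1,1,1,1,1,1]}'
python3 - <<'E'
from plant import manip
from h import *
c=manip.calibration("wrist");cv2.imwrite("pics/w2.png",manip.grab_frame("wrist")[:,:,::-1])
s=manip.state();print(s['tool_pos'],delta(s,[.5715,-.322,.064]))
import pickle;pickle.dump(c,open("w2.pkl","wb"))
E
```

```text
time: 6.03
tool_pos: [0.4773, -0.0738, 0.2021]
tool_rot: [0.001, 0.816, 0.578, 0.001]
contact_force: [0.8, -0.3, 0.5]
gripper_width: -0.003
time: 6.87
tool_pos: [0.5714, -0.3244, 0.1991]
tool_rot: [-0.0, 0.817, 0.577, -0.0]
contact_force: [0.0, 0.1, -0.1]
gripper_width: 0.001
time: 7.7
tool_pos: [0.5714, -0.3222, 0.2003]
tool_rot: [0.0, 0.816, 0.578, -0.0]
contact_force: [0.5, -0.9, 0.5]
gripper_width: 0.001
[ 0.57139125 -0.32225308  0.20033455] [2.76467743e-02 7.37053971e-04 1.36334543e+01]
```

View pics/w2.png

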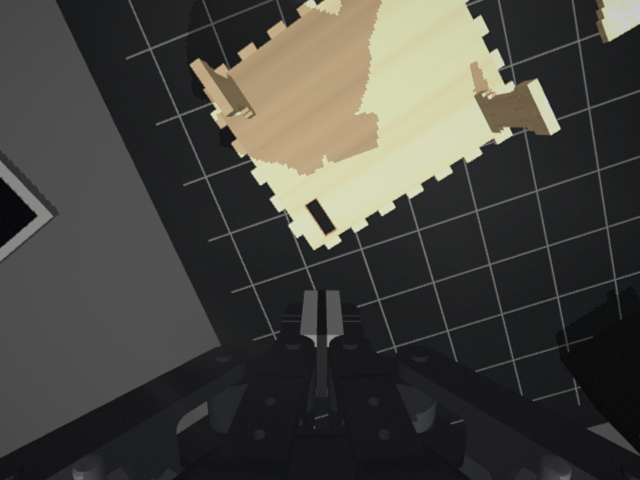

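The slot is at (321,217), the same wrist-image spot the short strut had at this height, so the hand is aligned. Two other standing struts are clear of the hand. I'll descend, dwell and rise.

```bash
python3 -m pendant '{"linear":[[0,0,1],[0,0,2.5],[0,0,4.5],[0,0,6.5],[0,0,8.5],[0,0,10.5],[0,0,12],[0,0,13],[0,0,13.4],[0,0,13.5]],"rotation":[[0,0,0],[0,0,0],[0,0,0],[0,0,0],[0,0,0],[0,0,0],[0,0,0],[0,0,0],[0,0,0],[0,0,0]],"grip":[1,1,1,1,1,1,1,1,1,1]}'
for i in 1 2 3; do python3 -m pendant '{"linear":[[0,0,0],[0,0,0],[0,0,0],[0,0,0],[0,0,0],[0,0,0],[0,0,0],[0,0,0],[0,0,0],[0,0,0]],"rotation":[[0,0,0],[0,0,0],[0,0,0],[0,0,0],[0,0,0],[0,0,0],[0,0,0],[0,0,0],[0,0,0],[0,0,0]],"grip":[1,1,1,1,1,1,1,1,1,1]}'; done
python3 - <<'E'
from plant import manip
from h import *
import pickle;print(ray(pickle.load(open("w2.pkl","rb")),321,217,.009))
cv2.imwrite("pics/s2.png",manip.grab_frame("scene")[:,:,::-1])
E
```

```text
time: 8.58
tool_pos: [0.5709, -0.3219, 0.0639]
tool_rot: [-0.001, 0.816, 0.578, -0.0]
contact_force: [-0.5, -0.7, -0.1]
gripper_width: 0.001
time: 9.42
tool_pos: [0.5713, -0.3222, 0.0653]
tool_rot: [-0.0, 0.816, 0.578, -0.0]
contact_force: [-0.4, 0.6, -0.1]
gripper_width: -0.001
time: 10.25
tool_pos: [0.5714, -0.3222, 0.0653]
tool_rot: [0.0, 0.816, 0.578, 0.0]
contact_force: [0.8, -0.5, 1.1]
gripper_width: -0.0
time: 11.08
tool_pos: [0.5714, -0.3222, 0.0653]
tool_rot: [-0.0, 0.816, 0.578, -0.0]
contact_force: [-0.5, -0.9, -0.5]
gripper_width: -0.002
[ 0.57113956 -0.32395187  0.009     ]
```

View pics/s2.png

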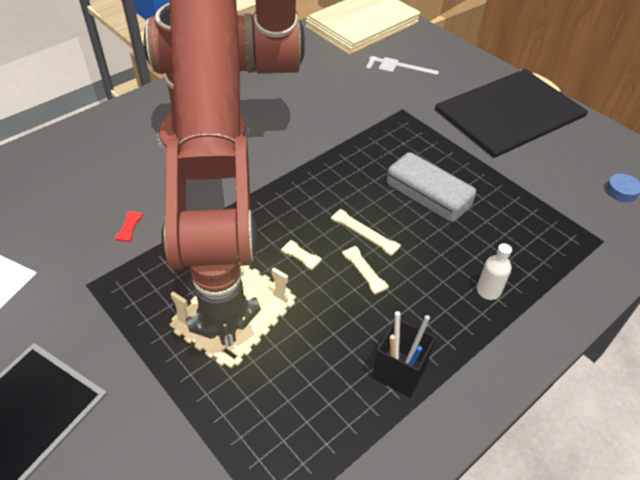

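The fingertips, near (227,342), are just above the slot at (230,353), and nothing has been disturbed. Now I rise, check and hand in.

```bash
python3 -m pendant '{"linear":[[0,0,-1.5],[0,0,-3],[0,0,-5],[0,0,-7],[0,0,-9],[0,0,-11],[0,0,-13],[0,0,-14.5],[0,0,-15.5],[0,0,-16]],"rotation":[[0,0,0],[0,0,0],[0,0,0],[0,0,0],[0,0,0],[0,0,0],[0,0,0],[0,0,0],[0,0,0],[0,0,0]],"grip":[1,1,1,1,1,1,1,1,1,1]}'
python3 -m pendant '{"linear":[[0,0,0],[0,0,0],[0,0,0],[0,0,0],[0,0,0],[0,0,0],[0,0,0],[0,0,0],[0,0,0],[0,0,0]],"rotation":[[0,0,0],[0,0,0],[0,0,0],[0,0,0],[0,0,0],[0,0,0],[0,0,0],[0,0,0],[0,0,0],[0,0,0]],"grip":[1,1,1,1,1,1,1,1,1,1]}'
python3 - <<'E'
from plant import manip
from h import *
im=manip.grab_frame("scene")[:,:,::-1].copy();a=cv2.imread("pics/scene0.png")
d=cv2.absdiff(im,a).max(2)>40
print("changed px: struts+case+glue+pot region",d[180:420,335:520].sum(),"short",d[235:275,278:325].sum(),"slot corner",d[335:370,200:260].sum())
print(manip.state()['tool_pos']);print(manip.job_done())
E
```

```text
time: 11.97
tool_pos: [0.5721, -0.3228, 0.2286]
tool_rot: [0.002, 0.816, 0.578, 0.001]
contact_force: [0.7, 0.0, 0.1]
gripper_width: -0.002
time: 12.8
tool_pos: [0.5714, -0.3223, 0.2253]
tool_rot: [0.0, 0.816, 0.578, -0.0]
contact_force: [-0.3, -0.4, -0.3]
gripper_width: -0.002
changed px: struts+case+glue+pot region 0 short 0 slot corner 0
[ 0.57140191 -0.32226403  0.22535913]
the job is handed in; nothing more can be done
None
```

I pointed at the short strut and then at the empty slot, each with shut fingertips about 3.5 cm above it for about 2.5 s. I then raised the hand and handed the job in at about 13 s; no verdict was reported.

- **Aim:** the top, scene and wrist views agreed on both targets to within about 4 mm, well inside the allowed offsets.
- **Path:** between the two points the hand travelled about 20 cm up, so it was never low over the medium or long strut.
- **Finish:** the TCP was 22.5 cm above the table, which puts the fingertips at about 20 cm.
- **Nothing moved:** comparing the scene image before and after showed no changed pixels around the struts, the slot corner or the bystanders. The rest of the box was partly hidden by the arm, so I did not compare it.
- **Contact:** the force readings stayed at noise level, about 1 N. That is above the 0.5 N limit, so they alone could not rule out a very light touch. The clearances and the unchanged image show no sign of one.

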